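# Free the sampling tube from its push-in fitting

### The arm

A 6-joint arm with a two-finger parallel gripper is mounted at the origin on a cart in front of the work surface, level with it; the furniture and walls round the work are solid. World frame = base frame: x ahead of the robot, y to its left, z up, the work surface at z = 0. Lengths are in m, angles in rad, forces in N, time in s.
With the tool pointing down it reaches from about 0.3 to 0.875 m from the base axis. Payload 6.4 kg.
Tool frame: the origin (TCP) lies between the finger pads; the fingertips stand 11 mm ahead of it and the grasp point (between the pads) lies 8 mm behind it (ctrl.tcp_to_tips is the y of the fingertips in the tool frame, in m); y points along the fingers, x is the direction in which the jaws open and shut, and the axes are right-handed (so a half turn about y gives the same grasp; the last joint's range is limited). The gripper opens to 85 mm and grips with 20 to 120 N. Pads are 22 mm wide; open, the fingers measure 114 mm over their backs; the gripper's body (76 mm by 85 mm) begins 54 mm behind the grasp point. The pads swing forward as they close: fully open they stand 13 mm farther back than shut.
Start: joints at [-1.398, 0.181, 1.607, -0, 1.354, -0.206], TCP at [0.213, -0.534, 0.242] pointing down, gripper open.
Joint ranges: [-2.99, 2.99], [-0.89, 2.07], [0.3, 2.58], [-1.14, 4.28], [0, 2.63], [-3.12, 3.12]. Speed limits (rad/s): [2.57, 2.57, 3.01, 3.14, 3.14, 3.14].

### API

Orientations are given as a unit quaternion [w, x, y, z].
In Python, from bench import ctrl gives the robot as it stands.
- The arm moves only by the tool apply_moves, never from a script. Its argument "plan" is text: rows parted by semicolons, each of 7 numbers parted by spaces: the shift along the tool's x, y, z each as a share of 0.05 m, from -1 to 1, then the turn, a rotation vector about the tool's x, y, z each as a share of 0.12 rad, from -1 to 1, then the opening, from 0 (shut) to 1 (fully open). In form: dx dy dz wx wy wz claw; .... A call has exactly 5 rows; each row shifts and turns the commanded pose from where the row before left it, along the tool's axes as they then stand; what a row does not reach is not made up. A row lasts 1/10 s, in which the tool goes at most 50 mm and 8.59 degrees, less where a joint would pass 70% of its speed; a pose out of reach is approached as far as the arm can. A call with a number of a shift or a turn outside -1 to 1 is refused whole. A call with a gripper value outside its range is refused whole. The fingers move at their own pace and stop on an object; the grip force is fixed at half the most. Time passes only in rows, so rows that do not move let the fingers close, or fill a call up. It gives the time, the measured TCP pose, the force and the opening at its end, in the units of the state.
- ctrl.get_obs(): the state, without advancing time (a new reading comes with each control period).
- ctrl.camera(name): name is "side" or "top" or "wrist"; returns the picture (420x560x3 uint8, red, green, blue); there is no depth.
- ctrl.get_calibration(name): a dict with "intrinsics" (3x3 intrinsics, pixels), "R" (3x3) and "t" (3): a world point X has camera coordinates R X + t. Camera axes: x right, y down, z forward; pixel columns grow to the right and rows downward; lengths in m; the calibration is good to about 2 mm. A picture is of the moment at which its call begins: read the wrist's pose just before it. get_calibration takes no time and is no camera call; for the wrist camera it gives the pose at the moment of the call.
- ctrl.hand_in(): hands the job in, once; it reports no verdict.
Trained networks look in the newest picture that a camera, given by its name, has taken for a name from the list of things; names that differ only in an ending like _2 or _b are one class to them, and where a whole thing is asked for, a point or a joint stands for the part that bears it (a point fixed in the world has none). Each returns a list of dicts, best first, with "score" (0 to 1); they miss things now and then, are a little off and sometimes report something else, mostly with a low value. They report only what shows in the picture. A call takes as long as a camera call.
- ctrl.recognise(camera, target): "point" ([x, y, z] in m, in world coordinates, good to about 4 mm: the middle of the surface that is visible of it).
The state is a dict: "time_s": time; "q": joint angles; "dq": joint speeds; "joint_efforts": joint torques, N m; "eef_pos": TCP position; "eef_rot": TCP orientation; "wrist_force": force on the tool from outside, world axes, zero at the start; "torque": the same for the moment, N m; "opening": opening from 0.0 (shut) to 1.0 (fully open).
Only numpy, scipy, OpenCV 4.12 (cv2) and the standard library are available. Lean on these libraries where they do the work, as an engineer would, in place of code of your own. Each camera call takes 0.05 s, during which the arm holds its last target.

### The job

Push the release collar of the sampling unit's push-in fitting fully in, draw the steel tube straight out of the fitting, and stand it upright on its wide end in the shallow metal tray, letting go of it there. Leave the crucible, dropper bottle, marker and stopper where they are.

Things in the scene. Friction and masses are not known exactly. Their poses are not given: they have to be found in the camera images.
- sampler: White bench sampling unit, fixed: 165 mm deep, 130 mm wide, 314 mm high; origin at the middle of its underside, front (sloped face) towards its -x. Its canopy overhangs the fitting: underside 300 mm above the table, front edge at x = -80 mm, straight above the collar, so a vertical tool does not fit; 87 mm are free between the fitting's axis and the canopy for a tool in line with the axis.
- port (a point): Centre of the floor of the bore in the steel push-in fitting on the unit's sloped face. z: the fitting's axis, outwards, leaning 30 degrees from vertical to the unit's front; y: level. Fitting body 54 mm in diameter, 42 mm high along z; bore 29.6 mm. Inside, two jaws over the shoulder of the tube's wide end hold it while the collar is out; they clear it when the collar is in by more than 9 mm.
- collar (a joint): Release collar, travel in m along the fitting's axis: 0 = out, tube gripped; 0.010 = fully in, tube free. It takes about 6 N (dry friction, no spring) and stays where it is left.
- collar_face (a point): Centre of the collar's outer face, z outwards. The collar is a grey plastic ring round the tube: flange 68 mm in diameter, 6 mm thick, hole 32 mm. Its face is 58 mm from port along the axis when out, 48 mm when fully in. It may be pressed anywhere on the flange, for example with a fingertip on each side of the tube.
- tube_mid (a point): Centre of the loose steel tube, 98 mm long, about 150 g: wide end 28 mm in diameter and 30 mm long, then plain tube 16 mm in diameter, 68 mm long. z from wide to thin end. At the start its wide end stands on the bore's floor; the thin end rises 40 mm above the collar (50 mm once that is in). It is clear of the fitting after a straight pull of 50 mm; it rocks a few degrees in the bore.
- tube_foot (a point): Centre of the flat end face of the tube's wide end; z along the tube.
- tray: Shallow open aluminium tray, 140 x 140 mm outside, 18 mm high, walls 4 mm and floor 4 mm thick, fixed to the table; origin at the centre of its underside, z up.
- crucible: Bystander: white porcelain crucible with lid, 45 mm wide, 43 mm high; origin at the centre of its underside.
- dropper: Bystander: brown dropper bottle, 38 mm wide, 109 mm high; origin at the centre of its underside.
- marker: Bystander: marker pen lying on the table, 136 mm long, 17 mm thick; origin at the centre of its underside, length along y.
- stopper: Bystander: light brown rubber stopper, 37 mm wide, 28 mm high; origin at the centre of its underside.

How it is judged:
On the way, in this order (a step that is already met when the one before it is completed fails the run):
1. the collar is pushed in (at least 8.5 of its 10 mm) while the tube still stands in the fitting (value of joint collar above 0.0085 m and distance between tube_foot and port below 0.012 m), for 0.1 s.
2. the tube is drawn out along the fitting's axis, clear of the fitting (z of tube_foot in the frame of port above 0.052 m), for 0.1 s.
At the end, for the whole second after the job is handed in: the tube stands upright on its wide end (within 0.1 rad, wide end down) on the floor of the tray, its foot within 60 mm of the tray's middle along both sides, at rest and released (angle between tube_mid's own z axis and vertical below 0.1 rad and height (world z) of tube_foot below 0.012 m and height (world z) of tube_mid above 0.04 m and x of tube_foot in the frame of tray between -0.06 and 0.06 m and y of tube_foot in the frame of tray between -0.06 and 0.06 m and linear speed of tube below 0.02 m/s); the robot touches nothing.
It fails at once if a bystander (crucible, dropper bottle, marker, stopper) is moved more than 30 mm (distance of any of crucible, dropper, marker, stopper from where it was at the start of the episode above 0.03 m).
It also fails if it takes over 48 s, if anything falls off the work surface, if the arm or the gripper's body presses on something with over 40 N, if the wrist force passes 120 N, or if a joint passes its speed limit or range.

## Working session

There is one attempt and no reset: what is moved stays moved. The work goes in short steps, Python scripts to look and compute and a tool call to move; the robot and the scene stay as the last step left them, time stands still between calls to the robot, and variables do not carry over. Pictures are saved under pics/ and viewed, and the job is handed in when it is done.

Besides the shell and the picture viewer there is one more tool, called after "Request:" by a JSON object that holds its "name" and its "arguments". apply_moves: Moves the arm, as the interface text tells. Shift numbers are shares of 0.05 m and turn numbers shares of 0.12 rad, none past 1 either way. Its arguments: {"type":"object","properties":{"plan":{"type":"string"}},"required":["plan"]}

```bash
ls; mkdir -p pics
python3 - <<'E'
from bench import ctrl
import cv2,numpy as np
print(ctrl.get_obs())
for n in ["side","top"]:
    im=ctrl.camera(n); cv2.imwrite(f"pics/{n}0.png",im[:,:,::-1])
    c=ctrl.get_calibration(n);print(n,c)
    for t in ["sampler","collar_face","tube_mid","tray","crucible","dropper","marker","stopper"]:
        print(t,[(np.round(d['point'],4).tolist(),round(d['score'],2)) for d in ctrl.recognise(n,t)[:2]])
print(ctrl.get_obs()['time_s'],ctrl.tcp_to_tips)
E
```

```text
pics
{'time_s': 0.0, 'q': array([-1.39829944e+00,  1.81532946e-01,  1.60800400e+00,  1.33774059e-05,
        1.35380890e+00, -2.06296587e-01]), 'dq': array([-9.99396997e-06,  8.63543448e-04, -1.76783696e-03, -6.52366595e-04,
        8.45255966e-04, -3.76459000e-04]), 'joint_efforts': array([ 3.01652335e-04, -4.44881415e+01, -3.51326430e+01, -2.27512246e-04,
        9.16419842e-03, -8.80264395e-06]), 'eef_pos': array([ 0.21256329, -0.53369392,  0.24139063]), 'eef_rot': array([ 0.58564027, -0.58474257,  0.39735397, -0.39649895]), 'wrist_force': array([-0.62742626, -0.16629945, -0.7023013 ]), 'torque': array([ 0.00305986, -0.01480808, -0.03556733]), 'opening': 0.9994854417382076}
side {'intrinsics': array([[419.88234654,   0.        , 275.8079608 ],
       [  0.        , 419.88234654, 212.98069855],
       [  0.        ,   0.        ,   1.        ]]), 'R': array([[ 0.97930931, -0.20235681, -0.0022335 ],
       [-0.10350097, -0.49134971, -0.86479073],
       [ 0.17389886,  0.84712879, -0.50212748]]), 't': array([-0.53611145,  0.15985756,  0.87881198])}
sampler [([0.7227, -0.1493, 0.2053]
[... 413 characters left out ...]
166],
       [  0.        , 535.89116523, 207.65042485],
       [  0.        ,   0.        ,   1.        ]]), 'R': array([[-0.01157178, -0.99992651, -0.00361387],
       [-0.98176644,  0.01204725, -0.18970906],
       [ 0.18973865,  0.00135271, -0.9818337 ]]), 't': array([0.06681958, 0.53986443, 1.37110455])}
sampler [([0.6814, -0.116, 0.313], 0.81)]
collar_face [([0.635, -0.1393, 0.0822], 0.81)]
tube_mid [([0.6243, -0.1395, 0.1055], 0.65)]
tray [([0.6917, 0.1377, 0.0026], 0.71)]
crucible [([0.6826, -0.1195, 0.3162], 0.67), ([0.5112, 0.0392, 0.0341], 0.66)]
dropper [([0.5871, 0.3556, 0.0587], 0.47)]
marker [([0.4041, 0.149, 0.0161], 0.89)]
stopper [([0.423, -0.0615, 0.0293], 0.57)]
0.9 0.011
```

View pics/side0.png

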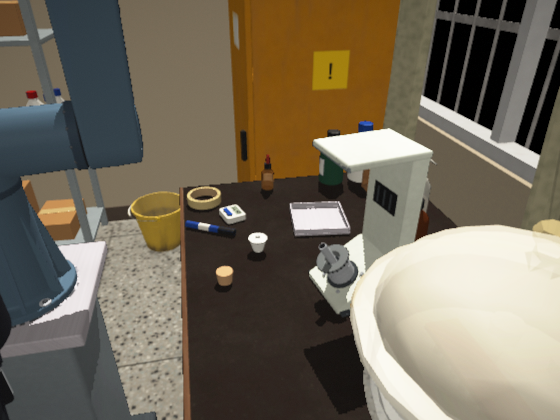

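View pics/top0.png

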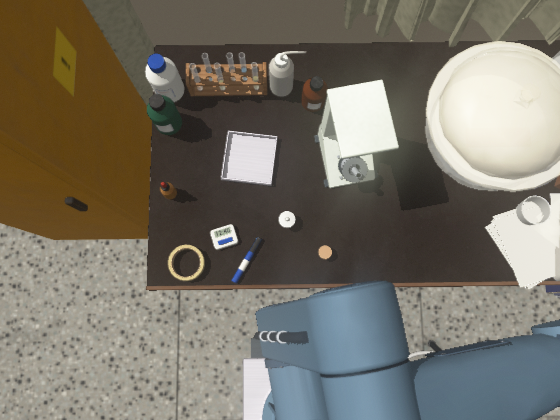

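The side view shows the sampler at about (360,220), with collar and tube at about (337,262). The tray is at (319,218). The top view shows the collar at (353,168) and the tray at (250,158), both slightly yawed. Next I'll zoom in to get the yaw.

Run:
```python
import cv2
a=cv2.imread("pics/top0.png")[70:200,300:410]; cv2.imwrite("pics/topz.png",cv2.resize(a,None,fx=4.5,fy=4.5,interpolation=cv2.INTER_CUBIC))
a=cv2.imread("pics/side0.png")[120:320,290:450]; cv2.imwrite("pics/sidez.png",cv2.resize(a,None,fx=3,fy=3,interpolation=cv2.INTER_CUBIC))
```

```text
(no output)
```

View pics/topz.png

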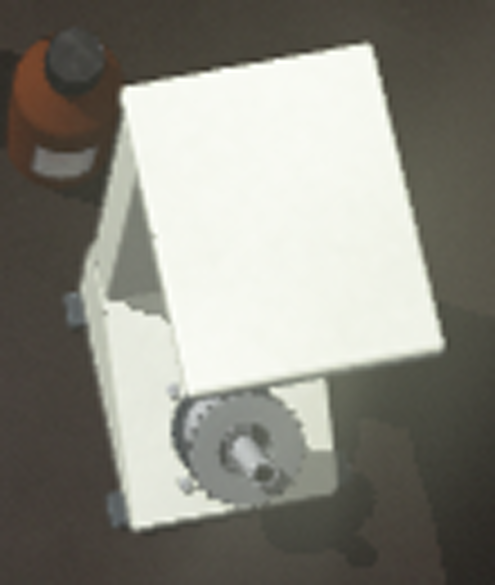

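View pics/sidez.png

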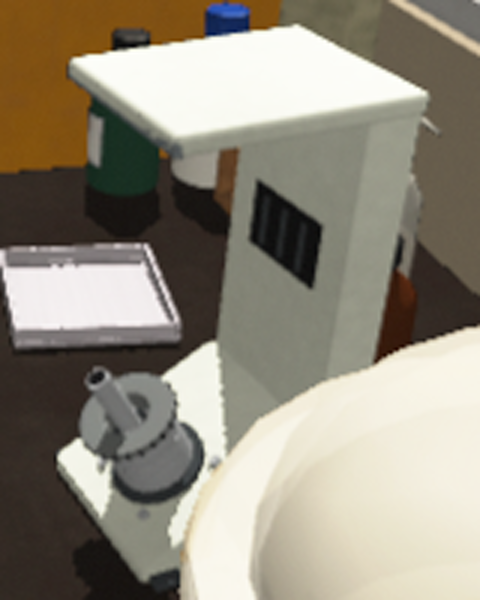

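The top zoom shows the canopy corners at crop (122,90), (370,43), (442,346) and (187,388). The tube tip is at (265,469) in the top crop and (97,377) in the side crop.

```bash
cat > h.py <<'E'
import numpy as np,cv2
from bench import ctrl
from scipy.spatial.transform import Rotation as Ro
def ray(c,uv):
    K,R,t=c['intrinsics'],c['R'],c['t']
    d=R.T@np.linalg.solve(K,[uv[0],uv[1],1.]); return -R.T@t,d/np.linalg.norm(d)
def onz(c,uv,z):
    o,d=ray(c,uv); return o+d*(z-o[2])/d[2]
def tri(rs):
    A=0;b=0
    for o,d in rs:
        P=np.eye(3)-np.outer(d,d);A=A+P;b=b+P@o
    X=np.linalg.solve(A,b); return X,[np.linalg.norm((np.eye(3)-np.outer(d,d))@(X-o)) for o,d in rs]
def proj(c,X):
    p=c['intrinsics']@(c['R']@np.asarray(X)+c['t']);return p[:2]/p[2]
def Rot(o): return Ro.from_quat(np.roll(o['eef_rot'],-1)).as_matrix()
E
python3 - <<'E'
from h import *
np.set_printoptions(precision=4,suppress=True)
T=ctrl.get_calibration("top");S=ctrl.get_calibration("side")
C=[onz(T,(300+u/4.5,70+v/4.5),0.314) for u,v in [(122,90),(370,43),(442,346),(187,388)]]
for c in C:print(c)
for i in range(4):
    d=C[(i+1)%4]-C[i];print(np.linalg.norm(d),np.degrees(np.arctan2(d[1],d[0])))
t=lambda u,v:(300+u/4.5,70+v/4.5); s=lambda u,v:(290+u/3,120+v/3)
print(tri([ray(T,t(265,469)),ray(S,s(97,377))]))
print(tri([ray(T,t(246,450)),ray(S,s(125,430))]))
# tray corners at z=.018
E
```

```text
[ 0.7584 -0.0529  0.314 ]
[ 0.7819 -0.1781  0.314 ]
[ 0.6231 -0.2057  0.314 ]
[ 0.6033 -0.0802  0.314 ]
0.12738003976777415 -79.38703149392974
0.1611720473369409 -170.15049010001863
0.12706096014129806 98.9448989719671
0.1574690971777285 9.96725598403092
(array([ 0.6096, -0.1457,  0.1232]), [np.float64(0.001498493960810758), np.float64(0.0014984939608107988)])
(array([ 0.633 , -0.1423,  0.0754]), [np.float64(0.0019779369508781224), np.float64(0.0019779369508782754)])
```

```bash
cat >> h.py <<'E'
np.set_printoptions(precision=4,suppress=True)
def frame(a,yaw):
    # tool y = -a ; x level
    y=-np.asarray(a)/np.linalg.norm(a); x=np.array([np.sin(yaw),-np.cos(yaw),0.]); x-=y*(x@y); x/=np.linalg.norm(x)
    return np.stack([x,y,np.cross(x,y)],1)
def plan(p,R,n,claw,start=None):
    o=ctrl.get_obs(); p0,R0=(o['eef_pos'],Rot(o)) if start is None else start
    p0=p0.copy()
    for i in range(n):
        k=n-i
        w=Ro.from_matrix(R0.T@R).as_rotvec()/k; d=R0.T@(np.asarray(p)-p0)/k
        r=np.r_[np.round(d/.05,2),np.round(w/.12,2)]
        print(*['%g'%v for v in r],claw,end='; ' if (i+1)%5 else '\n')
        p0=p0+R0@(r[:3]*.05); R0=R0@Ro.from_rotvec(r[3:]*.12).as_matrix()
YAW=np.radians(10); AX=np.array([-.5*np.cos(YAW),-.5*np.sin(YAW),.8660])
TIP=np.array([.6096,-.1457,.1232])
def st():
    o=ctrl.get_obs();print(o['time_s'],o['eef_pos'],'y',Rot(o)[:,1],'x',Rot(o)[:,0],'F',o['wrist_force'],'op',o['opening'],'q',o['q'])
E
python3 - <<'E'
from h import *
st()
R0=Rot(ctrl.get_obs());R=frame(AX,YAW)
print(R)
print(np.linalg.norm(Ro.from_matrix(R0.T@R).as_rotvec()), np.linalg.norm(Ro.from_matrix(R0.T@(R@np.diag([-1,1,-1]))).as_rotvec()))
for s in (1,-1):
  print();plan(TIP+.10*AX,R@np.diag([s,1,s]),20,1)
E
```

```text
0.9 [ 0.2127 -0.5342  0.2423] y [ 0.  0. -1.] x [ 0.3698 -0.9291 -0.    ] F [ 0.132  -0.757   0.3178] op 1.0014395553773205 q [-1.3983  0.1808  1.607   0.      1.3538 -0.2063]
[[ 0.1736  0.4924  0.8529]
 [-0.9848  0.0868  0.1504]
 [ 0.     -0.866   0.5   ]]
0.5611489234050543 2.944322801659525

-0.22 0.03 0.46 0.22 0.08 -0.02 1; -0.23 0.04 0.46 0.22 0.08 -0.02 1; -0.23 0.06 0.46 0.22 0.08 -0.02 1; -0.24 0.07 0.45 0.22 0.08 -0.02 1; -0.24 0.08 0.45 0.22 0.08 -0.02 1
-0.25 0.09 0.44 0.22 0.08 -0.02 1; -0.25 0.1 0.44 0.22 0.08 -0.02 1; -0.26 0.11 0.43 0.22 0.08 -0.02 1; -0.26 0.12 0.43 0.22 0.08 -0.02 1; -0.26 0.13 0.42 0.22 0.09 -0.02 1
-0.27 0.14 0.42 0.21 0.08 -0.03 1; -0.27 0.15 0.41 0.22 0.09 -0.02 1; -0.28 0.16 0.4 0.21 0.08 -0.03 1; -0.28 0.17 0.4 0.22 0.09 -0.02 1; -0.29 0.18 0.39 0.21 0.08 -0.03 1
-0.29 0.19 0.38 0.22 0.09 -0.02 1; -0.3 0.2 0.37 0.21 0.08 -0.03 1; -0.3 0.21 0.36 0.22 0.09 -0.02 1; -0.31 0.23 0.36 0.21 0.08 -0.03 1; -0.32 0.23 0.34 0.22 0.09 -0.02 1

-0.22 0.03 0.46 -0.03 -1.18 -0.32 1; -0.16 0.02 0.49 -0.03 -1.18 -0.32 1; -0.09 0.02 0.51 -0.03 -1.19 -0.32 1; -0.01 0.01 0.52 -0.03 -1.18 -0.32 1; 0.06 0.01 0.51 -0.03 -1.19 -0.32 1
0.13 0.01 0.5 -0.03 -1.18 -0.32 1; 0.2 0.02 0.48 -0.03 -1.19 -0.32 1; 0.26 0.03 0.44 -0.03 -1.18 -0.32 1; 0.32 0.04 0.4 -0.03 -1.19 -0.32 1; 0.37 0.05 0.35 -0.03 -1.18 -0.32 1
0.42 0.06 0.3 -0.03 -1.19 -0.31 1; 0.45 0.08 0.24 -0.03 -1.18 -0.32 1; 0.48 0.09 0.17 -0.03 -1.19 -0.31 1; 0.49 0.11 0.1 -0.03 -1.18 -0.32 1; 0.5 0.13 0.03 -0.03 -1.19 -0.31 1
0.49 0.15 -0.04 -0.03 -1.18 -0.32 1; 0.48 0.17 -0.11 -0.03 -1.19 -0.31 1; 0.45 0.18 -0.18 -0.03 -1.18 -0.32 1; 0.41 0.2 -0.23 -0.03 -1.19 -0.31 1; 0.37 0.22 -0.29 -0.03 -1.18 -0.32 1
```

Request:
{"name": "apply_moves", "arguments": {"plan": "-0.22 0.03 0.46 0.22 0.08 -0.02 1; -0.23 0.04 0.46 0.22 0.08 -0.02 1; -0.23 0.06 0.46 0.22 0.08 -0.02 1; -0.24 0.07 0.45 0.22 0.08 -0.02 1; -0.24 0.08 0.45 0.22 0.08 -0.02 1"}}

```text
time_s: 1.4
eef_pos: [0.3008, -0.4382, 0.234]
eef_rot: [0.611, -0.537, 0.38, -0.44]
wrist_force: [-0.6, -0.7, 0.3]
opening: 0.998
```

Request:
{"name": "apply_moves", "arguments": {"plan": "-0.25 0.09 0.44 0.22 0.08 -0.02 1; -0.25 0.1 0.44 0.22 0.08 -0.02 1; -0.26 0.11 0.43 0.22 0.08 -0.02 1; -0.26 0.12 0.43 0.22 0.08 -0.02 1; -0.26 0.13 0.42 0.22 0.09 -0.02 1"}}

```text
time_s: 1.9
eef_pos: [0.3873, -0.343, 0.2262]
eef_rot: [0.633, -0.487, 0.362, -0.481]
wrist_force: [0.2, -0.5, 0.3]
opening: 0.999
```

Request:
{"name": "apply_moves", "arguments": {"plan": "-0.27 0.14 0.42 0.21 0.08 -0.03 1; -0.27 0.15 0.41 0.22 0.09 -0.02 1; -0.28 0.16 0.4 0.21 0.08 -0.03 1; -0.28 0.17 0.4 0.22 0.09 -0.02 1; -0.29 0.18 0.39 0.21 0.08 -0.03 1"}}

```text
time_s: 2.4
eef_pos: [0.4742, -0.2481, 0.2189]
eef_rot: [0.65, -0.436, 0.342, -0.52]
wrist_force: [0.1, -1.1, 0.5]
opening: 0.998
```

Tracking is good, so I'll look with the wrist camera.

Run:
```python
from h import *
im=ctrl.camera("wrist");c=ctrl.get_calibration("wrist")
np.savez("w1.npz",im=im,**c)
cv2.imwrite("pics/w1.png",im[:,:,::-1])
print(-c['R'].T@c['t'], c['R'][2])
for t in ["collar_face","tube_mid"]:
    print(t,[(np.round(d['point'],4).tolist(),round(d['score'],2)) for d in ctrl.recognise("wrist",t)[:2]])
for X in (TIP,TIP-.04*AX,TIP-.098*AX): print(proj(c,X))
st()
```

```text
[ 0.494  -0.2396  0.3694] [ 0.0926  0.0151 -0.9956]
collar_face [([0.6341, -0.1388, 0.0918], 0.87)]
tube_mid [([0.6209, -0.1469, 0.1057], 0.95)]
[195.4496  77.2566]
[206.4695  76.1197]
[218.3375  74.8954]
2.55 [ 0.4736 -0.2479  0.2186] y [ 0.3755  0.0796 -0.9234] x [ 0.2273 -0.9738  0.0085] F [ 0.1226 -0.6163 -0.4005] op 1.0032715378445887 q [-0.9154 -0.0563  1.9579  0.3997  1.0965  0.2656]
```

View pics/w1.png

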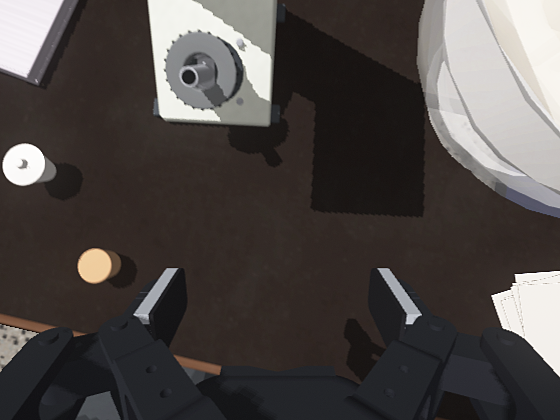

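Run:
```python
from h import *
o=ctrl.get_obs();R=Rot(o);c=ctrl.get_calibration("wrist")
off=R.T@(-c['R'].T@c['t']-o['eef_pos']);print("cam off tool",off,"view dir tool",R.T@c['R'][2],c['intrinsics'][0,0])
T=ctrl.get_calibration("top");S=ctrl.get_calibration("side")
t=lambda u,v:(300+u/4.5,70+v/4.5); s=lambda u,v:(290+u/3,120+v/3)
rt,rs,rw=ray(T,t(265,469)),ray(S,s(97,377)),ray(c,(190,75))
print(tri([rt,rs,rw]),tri([rt,rw]),tri([rs,rw]))
a=cv2.imread("pics/w1.png")[0:140,130:300];cv2.imwrite("pics/w1z.png",cv2.resize(a,None,fx=4,fy=4,interpolation=cv2.INTER_CUBIC))
```

```text
cam off tool [-0.0002 -0.1317  0.0765] view dir tool [ 0.0002  0.9542 -0.2992] 313.63137414303
(array([ 0.6091, -0.145 ,  0.1231]), [np.float64(0.002138482505233675), np.float64(0.0010743889641753608), np.float64(0.001447443569944379)]) (array([ 0.609 , -0.1451,  0.1251]), [np.float64(0.0016704606303625223), np.float64(0.001670460630362319)]) (array([ 0.6091, -0.1431,  0.121 ]), [np.float64(9.07297082270598e-05), np.float64(9.072970822693363e-05)])
```

View pics/w1z.png

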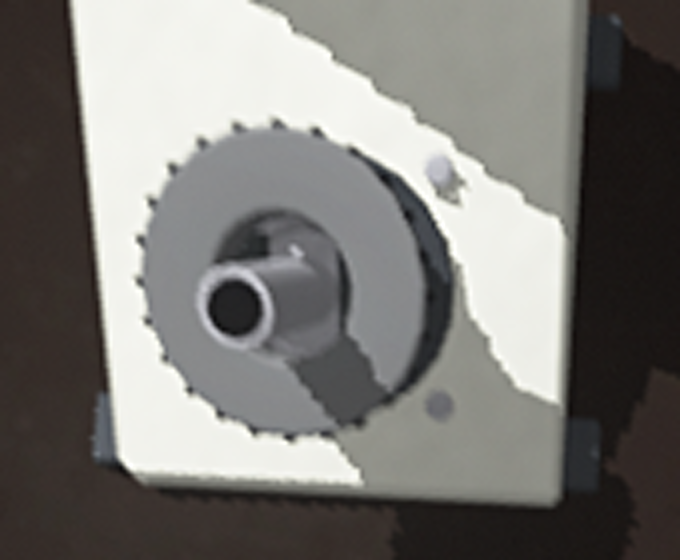

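Run:
```python
from h import *
c=dict(np.load("w1.npz"))
T=ctrl.get_calibration("top");S=ctrl.get_calibration("side")
t=lambda u,v:(300+u/4.5,70+v/4.5); s=lambda u,v:(290+u/3,120+v/3)
rt,rs,rw=ray(T,t(265,469)),ray(S,s(97,377)),ray(c,(188.8,75.8))
print(tri([rt,rs,rw]))
tip=tri([rt,rs,rw])[0]
# collar face outline centres
print(tri([ray(T,t(247,449)),ray(S,s(128,414)),ray(c,(200.8,70))]))
print("pred face",proj(c,tip-.04*AX),proj(T,tip-.04*AX)-[300,70],proj(S,tip-.04*AX)-[290,120])
# sampler front base edge corners in wrist: (125,480),(560,500)
# yaw fit
A=onz(c,(130+125/4,478/4),.0);B=onz(c,(130+560/4,503/4),.0);print(A,B,np.degrees(np.arctan2((A-B)[1],(A-B)[0]))-90)
R=frame(AX,YAW); R=np.stack([R[:,2],R[:,1],-R[:,0]],1)
plan(tip+.09*AX,R,15,1)
```

```text
(array([ 0.6094, -0.1437,  0.1238]), [np.float64(0.0026248433275896737), np.float64(0.0020882685322476825), np.float64(0.003190472716790066)])
(array([ 0.6328, -0.1393,  0.0882]), [np.float64(0.0021249617274925726), np.float64(0.0020969476427656975), np.float64(0.003697250549318464)])
pred face [204.198   75.5874] [ 54.534  100.8579] [ 40.8472 137.0665]
[ 0.606  -0.0717  0.    ] [ 0.6284 -0.202   0.    ] 9.775013056478343
-0.1 0.08 0.13 0.05 -0.84 -0.06 1; -0.08 0.08 0.14 0.05 -0.84 -0.06 1; -0.07 0.08 0.14 0.05 -0.84 -0.06 1; -0.06 0.08 0.15 0.05 -0.84 -0.06 1; -0.04 0.08 0.15 0.05 -0.84 -0.06 1
-0.03 0.08 0.16 0.05 -0.84 -0.06 1; -0.01 0.08 0.16 0.05 -0.84 -0.06 1; 0 0.08 0.16 0.05 -0.84 -0.06 1; 0.02 0.08 0.16 0.05 -0.84 -0.07 1; 0.04 0.08 0.15 0.05 -0.85 -0.06 1
0.05 0.08 0.15 0.04 -0.84 -0.06 1; 0.06 0.08 0.14 0.04 -0.85 -0.07 1; 0.08 0.09 0.14 0.05 -0.84 -0.06 1; 0.09 0.09 0.13 0.04 -0.85 -0.07 1; 0.1 0.08 0.12 0.05 -0.84 -0.06 1
```

Request:
{"name": "apply_moves", "arguments": {"plan": "-0.1 0.08 0.13 0.05 -0.84 -0.06 1; -0.08 0.08 0.14 0.05 -0.84 -0.06 1; -0.07 0.08 0.14 0.05 -0.84 -0.06 1; -0.06 0.08 0.15 0.05 -0.84 -0.06 1; -0.04 0.08 0.15 0.05 -0.84 -0.06 1"}}

```text
time_s: 3.05
eef_pos: [0.504, -0.2185, 0.2128]
eef_rot: [0.711, -0.55, 0.153, -0.41]
wrist_force: [-0.1, 0.0, -0.2]
opening: 0.998
```

Request:
{"name": "apply_moves", "arguments": {"plan": "-0.03 0.08 0.16 0.05 -0.84 -0.06 1; -0.01 0.08 0.16 0.05 -0.84 -0.06 1; 0 0.08 0.16 0.05 -0.84 -0.06 1; 0.02 0.08 0.16 0.05 -0.84 -0.07 1; 0.04 0.08 0.15 0.05 -0.85 -0.06 1"}}

```text
time_s: 3.55
eef_pos: [0.5346, -0.1863, 0.2073]
eef_rot: [0.727, -0.627, -0.046, -0.275]
wrist_force: [-1.3, 0.8, -0.9]
opening: 1.003
```

Request:
{"name": "apply_moves", "arguments": {"plan": "0.05 0.08 0.15 0.04 -0.84 -0.06 1; 0.06 0.08 0.14 0.04 -0.85 -0.07 1; 0.08 0.09 0.14 0.05 -0.84 -0.06 1; 0.09 0.09 0.13 0.04 -0.85 -0.07 1; 0.1 0.08 0.12 0.05 -0.84 -0.06 1"}}

```text
time_s: 4.05
eef_pos: [0.5648, -0.1539, 0.2021]
eef_rot: [0.695, -0.665, -0.242, -0.122]
wrist_force: [0.9, 0.1, 0.0]
opening: 0.997
```

Run:
```python
from h import *
st()
im=ctrl.camera("wrist");c=ctrl.get_calibration("wrist")
np.savez("w2.npz",im=im,**c)
cv2.imwrite("pics/w2.png",im[:,:,::-1])
for t in ["collar_face","tube_mid"]:
    print(t,[(np.round(d['point'],4).tolist(),round(d['score'],2)) for d in ctrl.recognise("wrist",t)[:2]])
tip=np.array([.6094,-.1437,.1238])
for X in (tip,tip-.04*AX,tip-.098*AX): print(proj(c,X))
```

```text
4.05 [ 0.5648 -0.1539  0.2021] y [ 0.4926  0.0846 -0.8662] x [0.8527 0.1523 0.4998] F [0.8709 0.1451 0.0199] op 0.9972023963618462 q [-0.6754 -0.0076  1.9867  0.5134  0.8656 -1.1299]
collar_face [([0.6297, -0.1383, 0.0885], 0.86)]
tube_mid [([0.6179, -0.135, 0.1049], 0.6)]
[277.3096 218.3836]
[277.2804 203.6001]
[277.2501 188.2768]
```

View pics/w2.png

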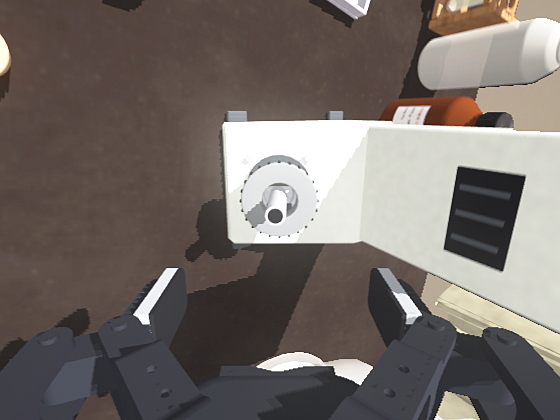

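Run:
```python
from h import *
a=cv2.imread("pics/w2.png")[120:260,200:370];cv2.imwrite("pics/w2z.png",cv2.resize(a,None,fx=4,fy=4,interpolation=cv2.INTER_CUBIC))
```

```text
(no output)
```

View pics/w2z.png

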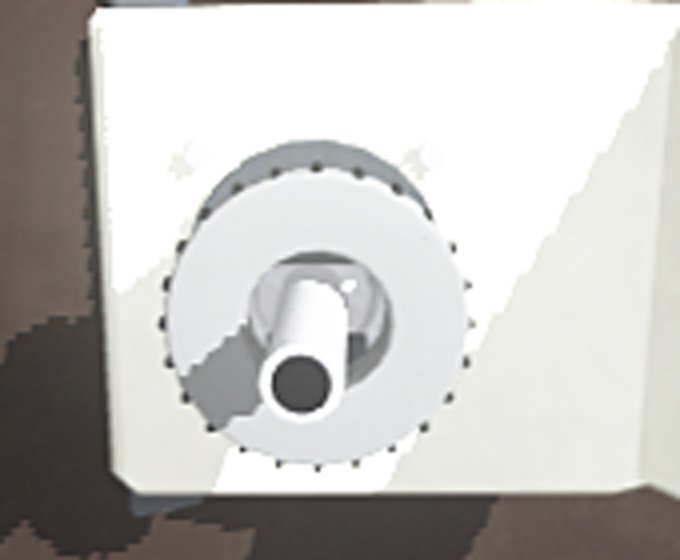

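Request:
{"name": "apply_moves", "arguments": {"plan": "0.01 0.2 0.05 0 0 0 0.5; 0 0.3 0 0 0 0 0.5; 0 0.3 0 0 0 0 0.5; 0 0.3 0 0 0 0 0.5; 0 0.3 0 0 0 0 0.5"}}

```text
time_s: 4.7
eef_pos: [0.5993, -0.1453, 0.1406]
eef_rot: [0.696, -0.665, -0.24, -0.124]
wrist_force: [-0.2, 0.1, 0.4]
opening: 0.502
```

Run:
```python
from h import *
st()
im=ctrl.camera("wrist");c=ctrl.get_calibration("wrist")
np.savez("w3.npz",im=im,**c)
cv2.imwrite("pics/w3.png",im[:,:,::-1])
s=ctrl.camera("side");cv2.imwrite("pics/s3.png",cv2.resize(s[150:320,240:440,::-1],None,fx=3.5,fy=3.5))
o=ctrl.get_obs();R=Rot(o)
print([proj(c,o['eef_pos']+R@np.array([0,d,0])) for d in (.011,.03,.06,.07)])
```

```text
4.7 [ 0.5993 -0.1453  0.1406] y [ 0.4919  0.0846 -0.8665] x [0.8541 0.1463 0.4991] F [-0.2261  0.0651  0.3647] op 0.5015126068478065 q [-0.6137  0.1566  1.9568  0.562   0.7226 -1.1533]
[array([277.1242, 272.035 ]), array([277.1092, 255.686 ]), array([277.091 , 235.7582]), array([277.086 , 230.2971])]
```

View pics/w3.png

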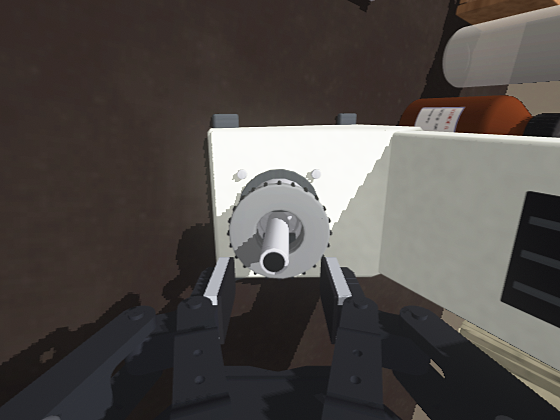

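View pics/s3.png

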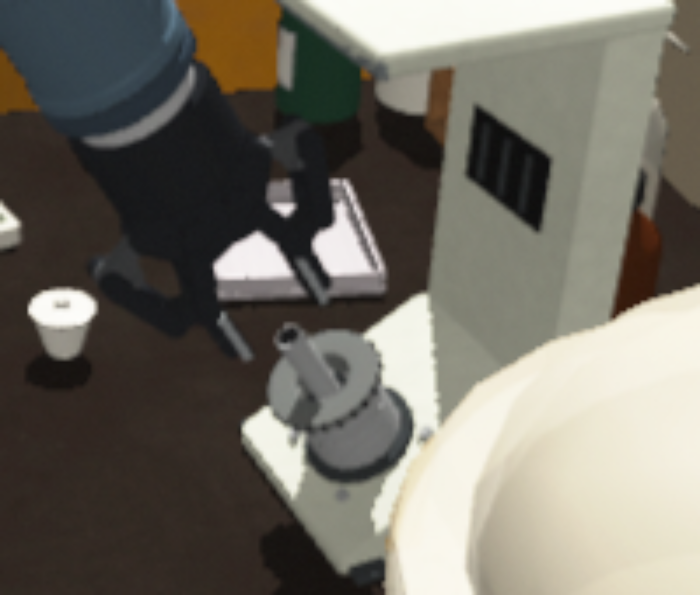

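Request:
{"name": "apply_moves", "arguments": {"plan": "0 0.2 0.02 0 0 0 0.5; 0 0.2 0.02 0 0 0 0.5; 0 0.2 0 0 0 0 0.5; 0 0.2 0 0 0 0 0.5; 0 0.1 0 0 0 0 0.5"}}

```text
time_s: 5.3
eef_pos: [0.621, -0.1389, 0.1014]
eef_rot: [0.696, -0.665, -0.241, -0.123]
wrist_force: [1.0, 0.1, -0.8]
opening: 0.501
```

Request:
{"name": "apply_moves", "arguments": {"plan": "0 0.02 0 0 0 0 0.5; 0 0.02 0 0 0 0 0.5; 0 0.02 0 0 0 0 0.5; 0 0.02 0 0 0 0 0.5; 0 0 0 0 0 0 0.5"}}

```text
time_s: 5.8
eef_pos: [0.6229, -0.139, 0.0993]
eef_rot: [0.696, -0.665, -0.241, -0.123]
wrist_force: [0.7, -0.4, 0.7]
opening: 0.497
```

Run:
```python
from h import *
st()
im=ctrl.camera("wrist")
cv2.imwrite("pics/w4.png",im[:,:,::-1])
s=ctrl.camera("side");cv2.imwrite("pics/s4.png",cv2.resize(s[150:320,240:440,::-1],None,fx=3.5,fy=3.5))
```

```text
5.8 [ 0.6229 -0.139   0.0993] y [ 0.4924  0.0849 -0.8662] x [0.8534 0.1487 0.4997] F [ 0.7189 -0.3908  0.6599] op 0.49658970072732755 q [-0.5752  0.271   1.9226  0.6058  0.6378 -1.1843]
```

View pics/w4.png

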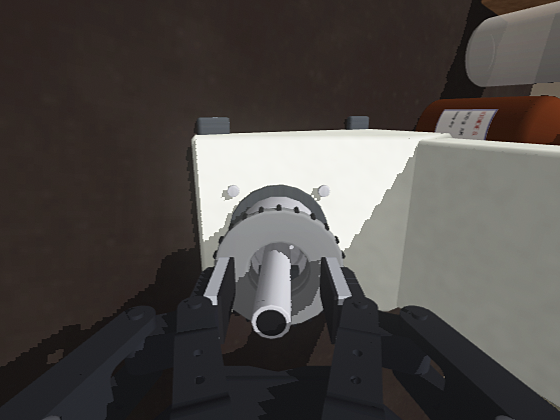

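View pics/s4.png

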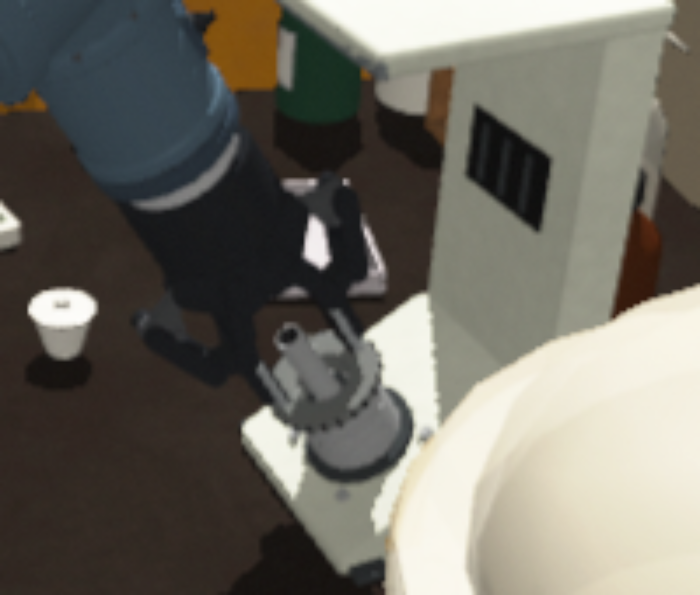

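Request:
{"name": "apply_moves", "arguments": {"plan": "0 0.04 0 0 0 0 0.5; 0 0.04 0 0 0 0 0.5; 0 0.04 0 0 0 0 0.5; 0 0 0 0 0 0 0.5; 0 0 0 0 0 0 0.5"}}

```text
time_s: 6.4
eef_pos: [0.6259, -0.1384, 0.0938]
eef_rot: [0.696, -0.665, -0.241, -0.123]
wrist_force: [0.4, 0.7, 1.0]
opening: 0.502
```

Request:
{"name": "apply_moves", "arguments": {"plan": "0 0.03 0 0 0 0 0.5; 0 0.03 0 0 0 0 0.5; 0 0.03 0 0 0 0 0.5; 0 0 0 0 0 0 0.5; 0 0 0 0 0 0 0.5"}}

```text
time_s: 6.9
eef_pos: [0.6281, -0.138, 0.0899]
eef_rot: [0.696, -0.665, -0.241, -0.123]
wrist_force: [-1.6, -1.2, 2.2]
opening: 0.5
```

Request:
{"name": "apply_moves", "arguments": {"plan": "0 0.03 0 0 0 0 0.5; 0 0.03 0 0 0 0 0.5; 0 0 0 0 0 0 0.5; 0 0 0 0 0 0 0.5; 0 0 0 0 0 0 0.5"}}

```text
time_s: 7.4
eef_pos: [0.6296, -0.1378, 0.0873]
eef_rot: [0.696, -0.665, -0.241, -0.123]
wrist_force: [-0.5, -0.0, 0.9]
opening: 0.502
```

Run:
```python
from h import *
st()
im=ctrl.camera("wrist")
cv2.imwrite("pics/w5.png",im[:,:,::-1])
s=ctrl.camera("side");cv2.imwrite("pics/s5.png",cv2.resize(s[150:320,240:440,::-1],None,fx=3.5,fy=3.5))
```

```text
7.4 [ 0.6296 -0.1378  0.0873] y [ 0.4921  0.0851 -0.8664] x [0.8535 0.1485 0.4994] F [-0.5101 -0.0468  0.8827] op 0.5020399476954612 q [-0.5657  0.3047  1.9104  0.6195  0.6162 -1.1942]
```

View pics/w5.png

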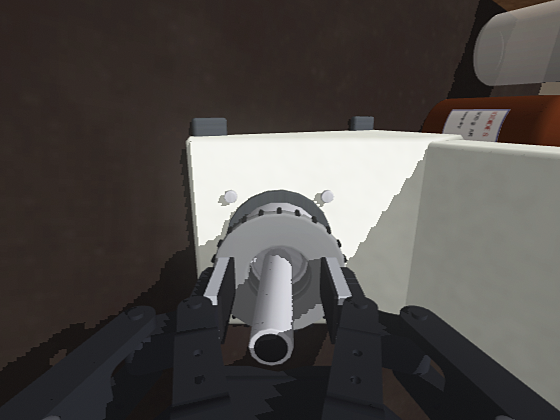

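View pics/s5.png

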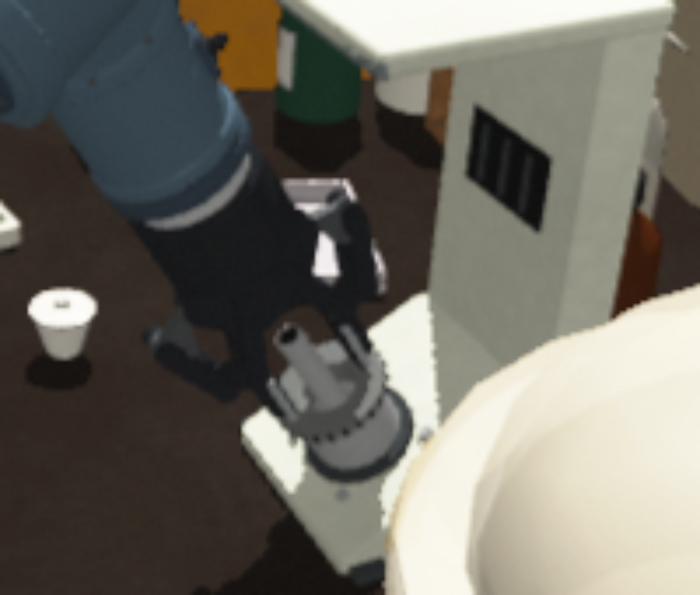

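Request:
{"name": "apply_moves", "arguments": {"plan": "0 0.02 0 0 0 0 0.5; 0 0.02 0 0 0 0 0.5; 0 0 0 0 0 0 0.5; 0 0 0 0 0 0 0.5; 0 0 0 0 0 0 0.5"}}

```text
time_s: 8.0
eef_pos: [0.63, -0.1378, 0.0869]
eef_rot: [0.696, -0.665, -0.241, -0.123]
wrist_force: [-17.5, -0.0, 19.5]
opening: 0.495
```

Request:
{"name": "apply_moves", "arguments": {"plan": "0 -0.1 0 0 0 0 0.5; 0 -0.1 0 0 0 0 0.4; 0 -0.05 0 0 0 0 0.3; 0 0 0 0 0 0 0.25; 0 0 0 0 0 0 0.25"}}

```text
time_s: 8.5
eef_pos: [0.6244, -0.1387, 0.0965]
eef_rot: [0.696, -0.665, -0.241, -0.123]
wrist_force: [-0.4, 0.6, -0.4]
opening: 0.248
```

Run:
```python
from h import *
st()
im=ctrl.camera("wrist")
cv2.imwrite("pics/w6.png",im[:,:,::-1])
```

```text
8.5 [ 0.6244 -0.1387  0.0965] y [ 0.4922  0.0851 -0.8663] x [0.8535 0.1486 0.4995] F [-0.425   0.5564 -0.3857] op 0.2483964383191408 q [-0.5729  0.2788  1.9199  0.6089  0.6329 -1.1865]
```

View pics/w6.png

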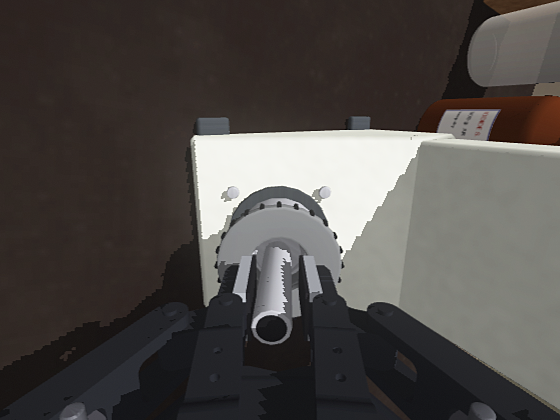

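Request:
{"name": "apply_moves", "arguments": {"plan": "0 0 0 0 0 0 0.2; 0 0 0 0 0 0 0.15; 0 0 0 0 0 0 0; 0 0 0 0 0 0 0; 0 0 0 0 0 0 0"}}

```text
time_s: 9.05
eef_pos: [0.6243, -0.1385, 0.0964]
eef_rot: [0.696, -0.665, -0.241, -0.123]
wrist_force: [0.4, -0.5, -1.6]
opening: 0.17
```

Run:
```python
from h import *
st()
```

```text
9.05 [ 0.6243 -0.1385  0.0964] y [ 0.4919  0.0853 -0.8664] x [0.8536 0.1486 0.4993] F [ 0.3839 -0.456  -1.6073] op 0.17048306065779376 q [-0.5729  0.2789  1.9201  0.6089  0.633  -1.1865]
```

Request:
{"name": "apply_moves", "arguments": {"plan": "0 -0.06 0 0 0 0 0; 0 -0.06 0 0 0 0 0; 0 -0.06 0 0 0 0 0; 0 -0.06 0 0 0 0 0; 0 -0.06 0 0 0 0 0"}}

```text
time_s: 9.55
eef_pos: [0.6168, -0.14, 0.1098]
eef_rot: [0.696, -0.665, -0.241, -0.123]
wrist_force: [1.4, 0.2, -0.6]
opening: 0.171
```

Run:
```python
from h import *
st()
im=ctrl.camera("wrist")
cv2.imwrite("pics/w7.png",im[:,:,::-1])
```

```text
9.55 [ 0.6168 -0.14    0.1098] y [ 0.4922  0.085  -0.8663] x [0.8535 0.1487 0.4995] F [ 1.4313  0.22   -0.65  ] op 0.17081501904399238 q [-0.5838  0.2412  1.933   0.5938  0.658  -1.1756]
```

View pics/w7.png

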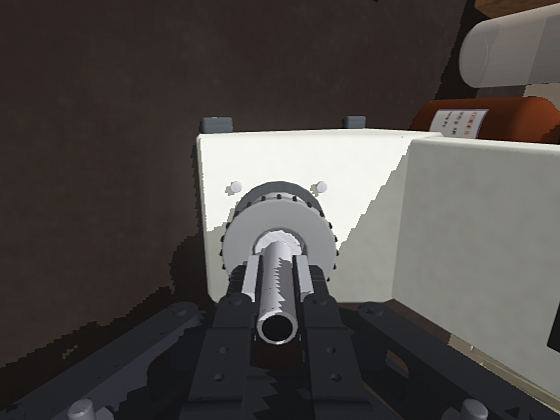

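The tube is held at about (277,325) and comes along with no resistance, and the collar stays in. I'll keep pulling along the axis.

Request:
{"name": "apply_moves", "arguments": {"plan": "0 -0.2 0 0 0 0 0; 0 -0.2 0 0 0 0 0; 0 -0.2 0 0 0 0 0; 0 -0.2 0 0 0 0 0; 0 -0.2 0 0 0 0 0"}}

```text
time_s: 10.1
eef_pos: [0.5919, -0.1444, 0.1539]
eef_rot: [0.696, -0.665, -0.241, -0.123]
wrist_force: [-0.5, 0.4, -1.2]
opening: 0.17
```

Request:
{"name": "apply_moves", "arguments": {"plan": "0 -0.2 0 0 0 0 0; 0 -0.2 0 0 0 0 0; 0 -0.2 0 0 0 0 0; 0 -0.2 0 0 0 0 0; 0 0 0 0 0 0 0"}}

```text
time_s: 10.6
eef_pos: [0.5729, -0.1483, 0.1892]
eef_rot: [0.695, -0.665, -0.242, -0.124]
wrist_force: [0.2, -0.2, -0.5]
opening: 0.171
```

Run:
```python
from h import *
st()
im=ctrl.camera("wrist")
cv2.imwrite("pics/w8.png",im[:,:,::-1])
s=ctrl.camera("side");cv2.imwrite("pics/s8.png",cv2.resize(s[150:320,240:440,::-1],None,fx=3.5,fy=3.5))
for t in ["tray","tube_mid"]:
  for n in ("side","wrist","top"):
    if n=="top" and t=="tray": cv2.imwrite("pics/t8.png",cv2.resize(ctrl.camera("top")[90:220,200:330,::-1],None,fx=4,fy=4))
    print(t,n,[(np.round(d['point'],4).tolist(),round(d['score'],2)) for d in ctrl.recognise(n,t)[:2]])
```

```text
10.6 [ 0.5729 -0.1483  0.1892] y [ 0.494   0.0835 -0.8655] x [0.8525 0.149  0.501 ] F [ 0.224  -0.2059 -0.4681] op 0.17080710818365935 q [-0.6537  0.0235  1.9856  0.5211  0.828  -1.1242]
tray side [([0.723, 0.1274, 0.0025], 0.62)]
tray wrist [([0.7367, 0.0666, 0.0167], 0.79)]
tray top [([0.6927, 0.1358, 0.0039], 0.55)]
tube_mid side [([0.584, -0.1565, 0.1617], 0.72)]
tube_mid wrist [([0.5745, -0.1428, 0.1918], 0.77)]
tube_mid top [([0.6008, -0.1395, 0.1544], 0.37)]
```

View pics/w8.png

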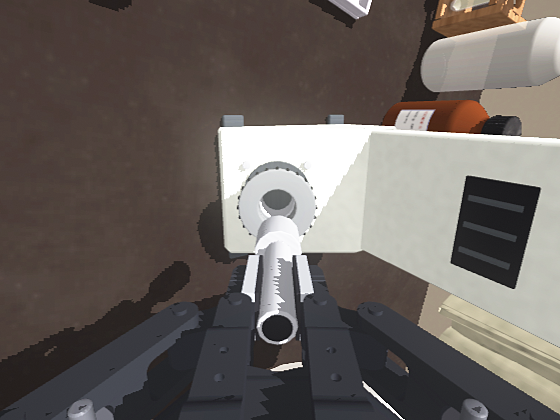

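View pics/s8.png

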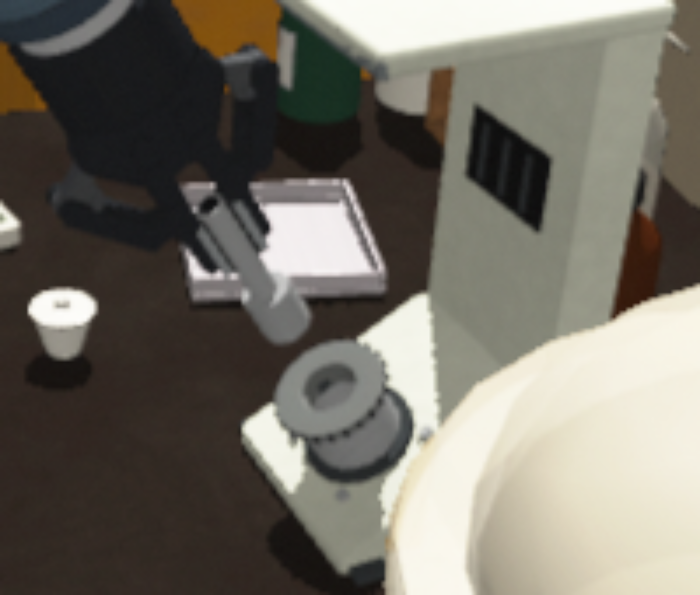

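View pics/t8.png

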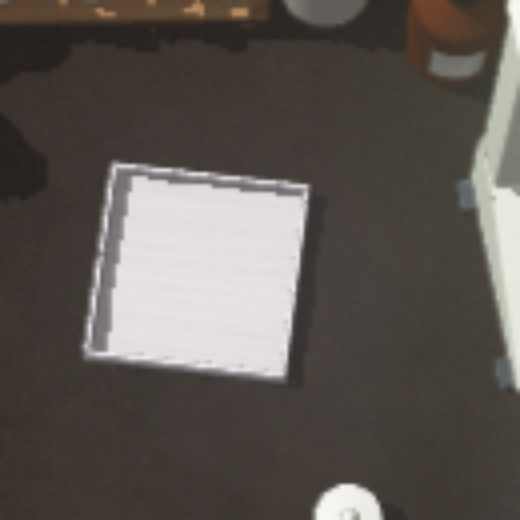

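The tube is clear of the fitting. In the side crop its foot is at about (280,320). The tray's rim corners in the top crop are (112,163), (310,187), (288,381) and (85,357).

Run:
```python
from h import *
T=ctrl.get_calibration("top")
C=np.array([onz(T,(200+u/4,90+v/4),.018) for u,v in [(112,163),(310,187),(288,381),(85,357)]]);print(C,C.mean(0))
ctr=C.mean(0)
o=ctrl.get_obs();R=Rot(o)
P1=np.array([.55,.04,.21]);print("leg1");plan(P1,R,10,0)
V=frame([0,0,1],YAW);V=np.stack([V[:,2],V[:,1],-V[:,0]],1)
P2=np.array([ctr[0],ctr[1],.13]);print("leg2");plan(P2,V,10,0,(P1,R))
```

```text
[[0.768  0.1987 0.018 ]
 [0.7487 0.0605 0.018 ]
 [0.6099 0.0771 0.018 ]
 [0.6286 0.2164 0.018 ]] [0.6888 0.1382 0.018 ]
leg1
0.04 -0.03 0.38 0 0 0 0; 0.04 -0.03 0.38 0 0 0 0; 0.04 -0.03 0.38 0 0 0 0; 0.04 -0.03 0.38 0 0 0 0; 0.04 -0.03 0.38 0 0 0 0
0.04 -0.03 0.37 0 0 0 0; 0.04 -0.03 0.38 0 0 0 0; 0.04 -0.03 0.37 0 0 0 0; 0.04 -0.03 0.38 0 0 0 0; 0.04 -0.03 0.37 0 0 0 0
leg2
0.19 0.29 0.15 0 -0 0.44 0; 0.2 0.28 0.15 0 -0 0.43 0; 0.22 0.27 0.14 0 -0 0.44 0; 0.23 0.26 0.15 0 -0 0.43 0; 0.24 0.25 0.14 0 -0 0.44 0
0.25 0.23 0.15 0 -0 0.43 0; 0.27 0.22 0.14 0 -0 0.44 0; 0.28 0.21 0.15 0 -0.01 0.43 0; 0.29 0.19 0.14 0 -0 0.44 0; 0.3 0.18 0.15 0 -0.01 0.43 0
```

Request:
{"name": "apply_moves", "arguments": {"plan": "0.04 -0.03 0.38 0 0 0 0; 0.04 -0.03 0.38 0 0 0 0; 0.04 -0.03 0.38 0 0 0 0; 0.04 -0.03 0.38 0 0 0 0; 0.04 -0.03 0.38 0 0 0 0"}}

```text
time_s: 11.55
eef_pos: [0.5611, -0.0524, 0.1988]
eef_rot: [0.696, -0.665, -0.241, -0.123]
wrist_force: [0.2, 0.5, -0.8]
opening: 0.168
```

Request:
{"name": "apply_moves", "arguments": {"plan": "0.04 -0.03 0.37 0 0 0 0; 0.04 -0.03 0.38 0 0 0 0; 0.04 -0.03 0.37 0 0 0 0; 0.04 -0.03 0.38 0 0 0 0; 0.04 -0.03 0.37 0 0 0 0"}}

```text
time_s: 12.05
eef_pos: [0.5499, 0.0407, 0.2103]
eef_rot: [0.696, -0.665, -0.241, -0.123]
wrist_force: [0.4, 0.3, -0.7]
opening: 0.172
```

Request:
{"name": "apply_moves", "arguments": {"plan": "0.19 0.29 0.15 0 0 0.44 0; 0.2 0.28 0.15 0 0 0.43 0; 0.22 0.27 0.14 0 0 0.44 0; 0.23 0.26 0.15 0 0 0.43 0; 0.24 0.25 0.14 0 0 0.44 0"}}

```text
time_s: 12.55
eef_pos: [0.6202, 0.0896, 0.17]
eef_rot: [0.706, -0.691, -0.151, -0.031]
wrist_force: [0.1, 0.4, -0.6]
opening: 0.169
```

Request:
{"name": "apply_moves", "arguments": {"plan": "0.25 0.23 0.15 0 0 0.43 0; 0.27 0.22 0.14 0 0 0.44 0; 0.28 0.21 0.15 0 0 0.43 0; 0.29 0.19 0.14 0 0 0.44 0; 0.3 0.18 0.15 0 0 0.43 0"}}

```text
time_s: 13.05
eef_pos: [0.6897, 0.1386, 0.1296]
eef_rot: [-0.704, 0.705, 0.06, -0.061]
wrist_force: [0.1, 0.2, -1.5]
opening: 0.169
```

Run:
```python
from h import *
st()
im=ctrl.camera("wrist");cv2.imwrite("pics/w9.png",im[:,:,::-1])
s=ctrl.camera("side");cv2.imwrite("pics/s9.png",cv2.resize(s[110:270,240:410,::-1],None,fx=3.5,fy=3.5))
o=ctrl.get_obs()
S=ctrl.get_calibration("side")
print([(proj(S,o['eef_pos']+[0,0,d])-[240,110])*3.5 for d in (.03,0,-.067)])
```

```text
13.05 [0.6897 0.1386 0.1296] y [-0.0012 -0.0006 -1.    ] x [ 0.9852  0.1713 -0.0013] F [ 0.0568  0.1524 -1.4916] op 0.16888889941312957 q [ 0.0303  0.564   1.3339 -0.0005  1.245  -0.1416]
[array([282.4543, 196.3121]), array([280.2998, 234.8711]), array([275.7038, 317.1261])]
```

View pics/w9.png

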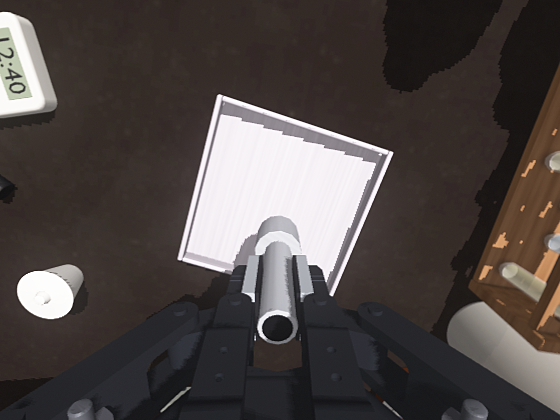

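View pics/s9.png

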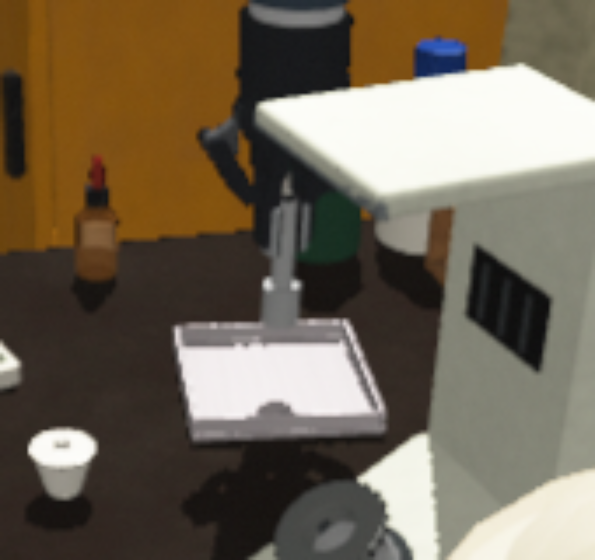

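Request:
{"name": "apply_moves", "arguments": {"plan": "0 0.2 0 0 0 0 0; 0 0.2 0 0 0 0 0; 0 0.2 0 0 0 0 0; 0 0.2 0 0 0 0 0; 0 0.1 0 0 0 0 0"}}

```text
time_s: 13.65
eef_pos: [0.6882, 0.1377, 0.084]
eef_rot: [-0.704, 0.705, 0.06, -0.061]
wrist_force: [-0.2, -0.7, -0.5]
opening: 0.17
```

Request:
{"name": "apply_moves", "arguments": {"plan": "0 0.03 0 0 0 0 0; 0 0.03 0 0 0 0 0; 0 0.03 0 0 0 0 0; 0 0 0 0 0 0 0; 0 0 0 0 0 0 0"}}

```text
time_s: 14.15
eef_pos: [0.6894, 0.138, 0.0812]
eef_rot: [-0.704, 0.705, 0.061, -0.06]
wrist_force: [0.6, 0.4, -1.1]
opening: 0.168
```

Request:
{"name": "apply_moves", "arguments": {"plan": "0 0.03 0 0 0 0 0; 0 0.03 0 0 0 0 0; 0 0 0 0 0 0 0; 0 0 0 0 0 0 0; 0 0 0 0 0 0 0"}}

```text
time_s: 14.65
eef_pos: [0.6892, 0.138, 0.0779]
eef_rot: [-0.704, 0.705, 0.061, -0.06]
wrist_force: [0.1, -0.2, -1.2]
opening: 0.171
```

Request:
{"name": "apply_moves", "arguments": {"plan": "0 0.03 0 0 0 0 0; 0 0 0 0 0 0 0; 0 0 0 0 0 0 0; 0 0 0 0 0 0 0; 0 0 0 0 0 0 0"}}

```text
time_s: 15.15
eef_pos: [0.6892, 0.138, 0.0764]
eef_rot: [-0.704, 0.705, 0.061, -0.06]
wrist_force: [-0.1, -0.1, -0.9]
opening: 0.17
```

Run:
```python
from h import *
st()
im=ctrl.camera("wrist");cv2.imwrite("pics/w10.png",im[:,:,::-1])
s=ctrl.camera("side");cv2.imwrite("pics/s10.png",cv2.resize(s[150:250,270:370,::-1],None,fx=6,fy=6,interpolation=cv2.INTER_CUBIC))
```

```text
15.15 [0.6892 0.138  0.0764] y [ 0.0011 -0.0004 -1.    ] x [0.9852 0.1713 0.001 ] F [-0.0677 -0.0701 -0.9165] op 0.16974666874480285 q [ 0.0294  0.6233  1.3607 -0.0004  1.1565 -0.1425]
```

View pics/s10.png

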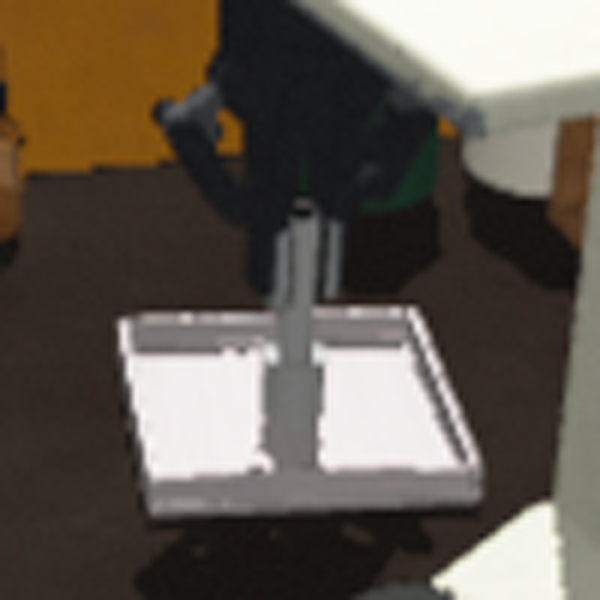

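Request:
{"name": "apply_moves", "arguments": {"plan": "0 0.03 0 0 0 0 0; 0 0 0 0 0 0 0; 0 0.03 0 0 0 0 0; 0 0 0 0 0 0 0; 0 0 0 0 0 0 0"}}

```text
time_s: 15.75
eef_pos: [0.6891, 0.138, 0.0732]
eef_rot: [-0.704, 0.705, 0.061, -0.06]
wrist_force: [-0.7, -0.4, -0.7]
opening: 0.169
```

Request:
{"name": "apply_moves", "arguments": {"plan": "0 0.03 0 0 0 0 0; 0 0 0 0 0 0 0; 0 0 0 0 0 0 0; 0 0 0 0 0 0 0; 0 0 0 0 0 0 0"}}

```text
time_s: 16.25
eef_pos: [0.6893, 0.138, 0.072]
eef_rot: [-0.704, 0.705, 0.061, -0.06]
wrist_force: [0.4, 0.5, 0.3]
opening: 0.172
```

Request:
{"name": "apply_moves", "arguments": {"plan": "0 0.02 0 0 0 0 0; 0 0 0 0 0 0 0; 0 0 0 0 0 0 0; 0 0 0 0 0 0 0; 0 0 0 0 0 0 0"}}

```text
time_s: 16.75
eef_pos: [0.6896, 0.138, 0.0719]
eef_rot: [-0.704, 0.705, 0.061, -0.06]
wrist_force: [-2.1, -0.2, 5.9]
opening: 0.17
```

Run:
```python
from h import *
st()
im=ctrl.camera("wrist");cv2.imwrite("pics/w11.png",im[:,:,::-1])
s=ctrl.camera("side");cv2.imwrite("pics/s11.png",cv2.resize(s[150:250,270:370,::-1],None,fx=6,fy=6,interpolation=cv2.INTER_CUBIC))
```

```text
16.75 [0.6896 0.138  0.0719] y [ 0.0019 -0.0004 -1.    ] x [0.9852 0.1713 0.0018] F [-2.108  -0.2251  5.9261] op 0.17011158840563134 q [ 0.0294  0.6291  1.3617 -0.0005  1.1489 -0.1425]
```

View pics/s11.png

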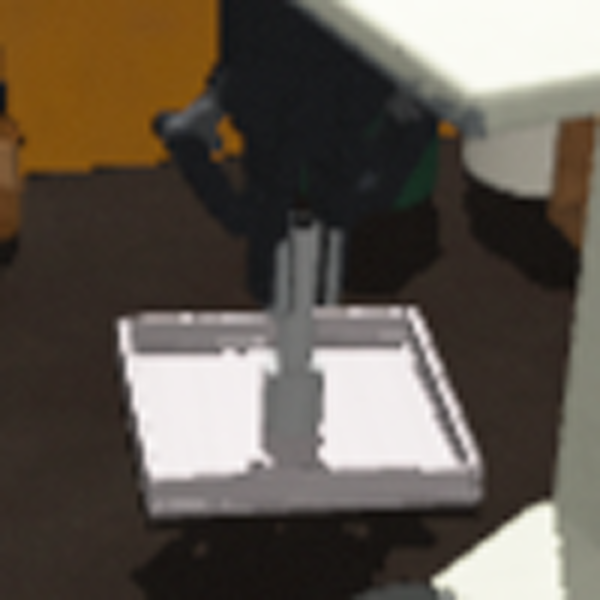

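View pics/w11.png

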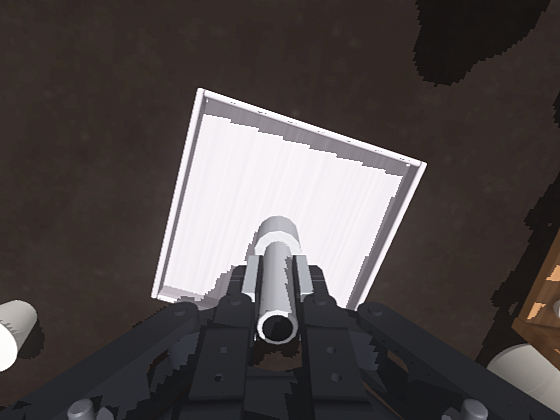

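Run:
```python
from h import *
for n in("side","wrist"):
    c=ctrl.get_calibration(n);p=np.array([.6896,.138,.0])
    for z in (.102,.034,.004): q=proj(c,p+[0,0,z]);print(n,z,q,(q-[270,150])*6)
```

```text
side 0.102 [319.6207 186.3414] [297.7243 218.0487]
side 0.034 [318.317  209.6456] [289.9021 357.8735]
side 0.004 [317.7673 219.4725] [286.6036 416.8351]
wrist 0.102 [277.3927 323.4882] [  44.3564 1040.9293]
wrist 0.034 [277.0806 249.5869] [ 42.4839 597.5213]
wrist 0.004 [277.0033 231.2633] [ 42.0196 487.5799]
```

Request:
{"name": "apply_moves", "arguments": {"plan": "0 -0.01 0 0 0 0 0.2; 0 0 0 0 0 0 0.25; 0 0 0 0 0 0 0.3; 0 0 0 0 0 0 0.5; 0 0 0 0 0 0 0.5"}}

```text
time_s: 17.35
eef_pos: [0.6891, 0.138, 0.0712]
eef_rot: [-0.704, 0.705, 0.061, -0.061]
wrist_force: [-1.2, -0.3, 0.3]
opening: 0.498
```

Run:
```python
from h import *
st()
im=ctrl.camera("wrist");cv2.imwrite("pics/w12.png",im[:,:,::-1])
s=ctrl.camera("side");cv2.imwrite("pics/s12.png",cv2.resize(s[150:250,270:370,::-1],None,fx=6,fy=6,interpolation=cv2.INTER_CUBIC))
```

```text
17.35 [0.6891 0.138  0.0712] y [ 0.0008 -0.0004 -1.    ] x [0.9852 0.1712 0.0007] F [-1.1502 -0.2579  0.2668] op 0.4983427381980662 q [ 0.0294  0.6298  1.3623 -0.0005  1.1487 -0.1425]
```

View pics/w12.png

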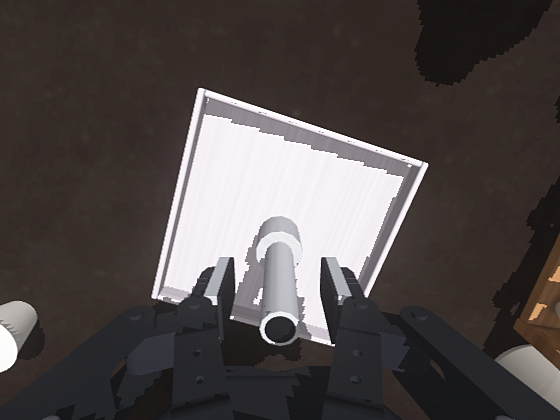

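The tube is free between the open fingers and still standing, so I'll retreat straight up.

Request:
{"name": "apply_moves", "arguments": {"plan": "0 -0.1 0 0 0 0 0.5; 0 -0.3 0 0 0 0 0.5; 0 -0.5 0 0 0 0 0.5; 0 -0.5 0 0 0 0 0.5; 0 -0.5 0 0 0 0 0.5"}}

```text
time_s: 17.95
eef_pos: [0.6894, 0.1381, 0.1689]
eef_rot: [-0.704, 0.705, 0.062, -0.06]
wrist_force: [-0.1, -1.0, 0.3]
opening: 0.505
```

Request:
{"name": "apply_moves", "arguments": {"plan": "0 -0.4 0 0 0 0 0.5; 0 -0.2 0 0 0 0 0.5; 0 0 0 0 0 0 0.5; 0 0 0 0 0 0 0.5; 0 0 0 0 0 0 0.5"}}

```text
time_s: 18.45
eef_pos: [0.6882, 0.138, 0.1947]
eef_rot: [-0.704, 0.705, 0.06, -0.061]
wrist_force: [-0.7, -0.0, 0.1]
opening: 0.499
```

Run:
```python
from h import *
st()
im=ctrl.camera("wrist");cv2.imwrite("pics/w13.png",im[:,:,::-1])
s=ctrl.camera("side");cv2.imwrite("pics/s13.png",s[:,:,::-1]);cv2.imwrite("pics/s13z.png",cv2.resize(s[150:250,270:370,::-1],None,fx=6,fy=6,interpolation=cv2.INTER_CUBIC))
for n in("side","wrist"):
    c=ctrl.get_calibration(n);p=np.array([.6896,.138,.0])
    print(n,[proj(c,p+[0,0,z]) for z in (.102,.034,.004)])
```

```text
18.45 [0.6882 0.138  0.1947] y [-0.0015 -0.0005 -1.    ] x [ 0.9852  0.1712 -0.0016] F [-0.6699 -0.021   0.0993] op 0.4990871198835487 q [ 0.0294  0.4974  1.2937 -0.0004  1.352  -0.1425]
side [array([319.6207, 186.3414]), array([318.317 , 209.6456]), array([317.7673, 219.4725])]
wrist [array([278.9841, 219.7467]), array([278.6872, 196.8419]), array([278.5933, 189.5941])]
```

View pics/w13.png

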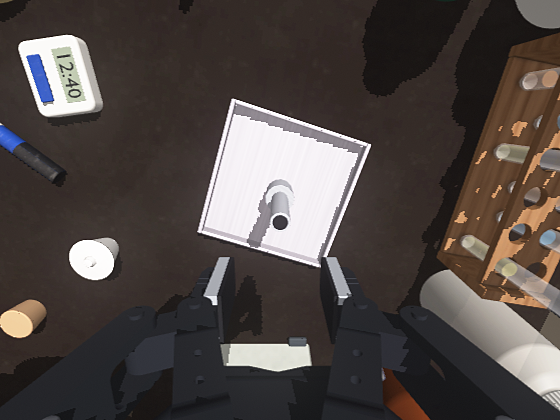

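View pics/s13z.png

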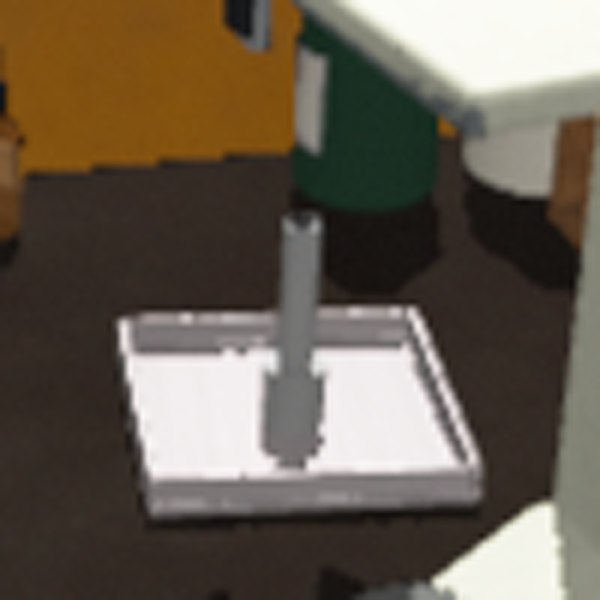

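View pics/s13.png

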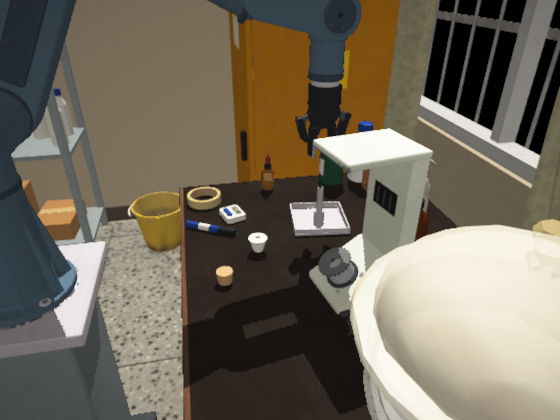

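Run:
```python
from bench import ctrl
print(ctrl.hand_in())
```

```text
the job is handed in; nothing more can be done
None
```

I did the whole job and handed it in at about 18.5 s of the 48 s allowed; `hand_in` gave no verdict.

**What I did**
- **Collar:** I pressed it with a fingertip on each side of the tube until it bottomed out, at about 26 N.
- **Tube:** I gripped it and drew it about 107 mm straight along the fitting's axis, with almost no resistance. I then turned it upright and lowered it into the tray until I felt about 6 N of contact. I opened the gripper there and backed straight up.

**Last checks**
- **Tube upright:** the side and wrist pictures show the tube standing alone near the tray's middle. Its tip is within about 2 pixels of where an upright tube at that spot should appear.
- **Robot clear:** the wrist force was near zero and the open fingers were well above the tube.
- **Bystanders:** they look undisturbed in the pictures, though I did not measure them again.

**What disagreed**
- The foot's lower edge in the side picture is about 4 pixels lower than predicted. I took this to be its shadow on the tray floor.
- Early estimates of the fitting's axis differed by 2–4 mm between views, because the tube leaned slightly in the bore.

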